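# Set the stencil board's registration slider to the marked stop

### The job

Set up the stencil board for the next print: press down the ribbed pad in the middle of the black slider to free its brake and, keeping the pad down, push the slider along its rail until it is right up against the marked stop, the one with the upright pin and round disc. Then let go, so that the pad springs up and the brake holds the slider there. Do not force the slider along with its brake on, and leave the loose things lying about where they are.

Things in the scene. Friction and masses are not known exactly. Their poses are not given: they have to be found in the camera images.
- slider_top (a point): Middle of the ribbed pad's top when up (49 mm above the table), fixed to the slider; y along the rail, z up. The slider is a black saddle 64 mm (x) by 90 mm (y). Upright walls 12 mm thick, 64 mm wide, stand at its two y ends, tops 60 mm above the table; the pad lies in the trough between, 66 mm long in y, open at both x sides. A flat straightedge sticks out 230 mm in +x, low over the board.
- slider (a joint): Position of the slider along the rail, m, growing along +y of slider_top; 0 is the middle of the rail. With the brake on it takes 12 N or more to shift it; with the pad down about 2 N.
- pad (a joint): How far the ribbed brake pad is pressed, m: 0 up (brake on), 0.006 fully down (brake off from about 0.001 on). The pad, 46 mm (x) by 62 mm (y), moves straight down. Its spring needs 10 N to start and 13 N fully down, and lifts the pad again when let go.
- stop_tall: The marked stop: fixed aluminium block on the rail, 64 mm (x) by 24 mm (y, along the rail), top 51 mm above the table, with an upright 10 mm pin and 28 mm round disc, top 75 mm above the table. Origin: middle of the block, on the board's face (15 mm above the table). On either side of the slider. With the slider against it, slider_top is 57 mm from this origin in plan.
- stop_plain: The other stop, at the other side of the slider: the same fixed block without pin and disc. Origin as for the marked stop. Not to be used.
- board: Plywood board, 360 mm (x) by 620 mm (y) by 15 mm, fixed; on it the aluminium rail, 40 mm wide, 450 mm long, 20 mm high. Origin: on the table under the rail's middle; y along the rail; the board reaches from x = -60 mm to x = +300 mm.
- brush: Bystander: paint brush 190 mm long, lying on the table on the robot's side of the board. Origin: under its middle.
- pencil: Bystander: pencil 165 mm long, 8 mm thick, lying on the table on the robot's side of the board. Origin: under its middle.
- tape: Bystander: roll of paper tape, 84 mm across, 24 mm high, lying on the board near its +y end. Origin: under its middle.
- pot: Bystander: small white plastic pot, 48 mm across, 45 mm high, standing on the board near its -y end. Origin: under its middle.
- cup: Bystander: red plastic cup, 72 mm across, 100 mm high, standing on the table beyond the +y end of the board, on the robot's side. Origin: under its middle.
- jar: Bystander: glass jar with a handle, 76 mm across, 110 mm high, standing on the table beyond the -y end of the board, on the robot's side. Origin: under its middle.
- scraper: Bystander: spatula-shaped scraper 200 mm long, lying on the table on the robot's side of the board. Origin: under its middle.

How it is judged:
On the way, in this order (a step that is already met when the one before it is completed fails the run):
1. the pad is pressed down with the slider still where it started (value of joint pad above 0.002 m and distance of slider_top from where it was at the start of the episode below 0.01 m), for 0.05 s.
2. with the pad kept down, the slider is pushed up against the marked stop (horizontal distance between slider_top and stop_tall below 0.06 m and value of joint pad above 0.001 m), for 0.05 s.
At the end, for the whole second after the job is handed in: The slider is against the marked stop (middles at most 60 mm apart in plan; touching is 57 mm), at rest, with the pad up (under 1 mm pressed) so that its brake holds; every loose thing is within 20 mm of where it was (horizontal distance between slider_top and stop_tall below 0.06 m and value of joint pad below 0.001 m and velocity of joint slider between -0.005 and 0.005 m/s and distance of each of brush, pencil, tape, pot, cup, jar, scraper from where it was at the start of the episode below 0.02 m).
It fails at once if the slider is forced along (faster than 20 mm/s, more than 8 mm short of the marked stop) with its pad up (under 1 mm pressed) (value of joint pad below 0.001 m and horizontal distance between slider_top and stop_tall above 0.065 m and (velocity of joint slider above 0.02 m/s or velocity of joint slider below -0.02 m/s)).
It fails at once if a loose thing is shifted or lifted by more than 20 mm (distance of any of brush, pencil, tape, pot, cup, jar, scraper from where it was at the start of the episode above 0.02 m).
It also fails if it takes over 32 s, if anything falls off the work surface, if the arm or the gripper's body presses on something with over 40 N, if the wrist force passes 120 N, or if a joint passes its speed limit or range.

### The arm

A 7-joint arm with a two-finger parallel gripper is mounted at the origin on the work surface. World frame = base frame: x ahead of the robot, y to its left, z up, the work surface at z = 0. Lengths are in m, angles in rad, forces in N, time in s.
With the tool pointing down it reaches from about 0.35 to 0.9 m from the base axis. Payload 7.2 kg.
Tool frame: the origin (TCP) lies midway between the tips of the shut fingers; the grasp point (between the pads) lies 19 mm behind it; z points along the fingers, y is the line along which they close (so a half turn about z gives the same grasp; the last joint's range is limited). The gripper opens to 88 mm and grips with 3 to 60 N. Pads are 20 mm wide; open, the fingers measure 115 mm over their backs; the gripper's body (75 mm by 178 mm) begins 61 mm behind the grasp point.
Start: joints at [1.211, 0.411, -0.013, 1.596, 0.006, 1.134, -0.082], TCP at [0.18, -0.599, 0.223] pointing down, gripper open.
Joint ranges: [-2.95, 2.95], [-0.29, 1.99], [-1.47, 1.44], [0.14, 2.54], [-1.03, 4.17], [0.13, 1.85], [-2.86, 2.86]. Speed limits (rad/s): [2.39, 2.39, 3.01, 3.01, 3.14, 3.14, 3.14].

### API

Orientations are given as a rotation vector (axis times angle).
In Python, from bench import r gives the robot as it stands.
- The arm moves only by the tool step_arm, never from a script. Its argument "plan" is a list that holds one entry, the list of rows, each a list of 4 numbers: the shift along the world's x, y, z in mm, then the turn about the world's z in rad. In form: [[[x, y, z, twist], ...]]. A call has 1 to 12 rows; each row shifts and turns the commanded pose from where the row before left it; what a row does not reach is not made up. A row lasts 1/10 s, in which the tool goes at most 50 mm and 8.59 degrees, less where a joint would pass 70% of its speed; a pose out of reach is approached as far as the arm can. A call is refused whole if a number of a shift passes 50 or a number of a turn 0.15, either way. A call with a gripper value outside its range is refused whole. "gripper" is the closure, from -1 (fully open) to 1 (shut), set as the call begins (left out, the last holds). The fingers move at their own pace and stop on an object; "newtons" is the grip in N (left out, the last holds). Time passes only in rows, so rows that do not move let the fingers close. It gives the time, the measured TCP pose, the force, the opening and the grip force at its end, in the units of the state.
- r.get_state(): the state, without advancing time (a new reading comes with each control period).
- r.snapshot(name): name is "side" or "top"; returns a dict with "color" (420x560x3 uint8, red, green, blue), "intrinsics" (3x3 intrinsics, pixels), "k1" (the pictures are not rectified: a ray, as slopes to the right and down, at radius r is drawn at 1 + k1 r^2 times it, then the intrinsics apply), "world_from_camera" (4x4, takes a point from camera to world coordinates). Camera axes: x right, y up, looking along -z (the intrinsics and any distortion apply to the point x, -y, -z); pixel columns grow to the right and rows downward; lengths in m; the calibration is good to about 2 mm. A picture is of the moment at which its call begins. There is no depth.
- r.finish_job(): hands the job in; it is judged then, once.
The state is a dict: "clock": time; "joint_pos": joint angles; "joint_vel": joint speeds; "tau": joint torques, N m; "tcp_pos": TCP position; "tool_rot": TCP orientation; "ft_force": force on the tool from outside, world axes, zero at the start; "torque": the same for the moment, N m; "gripper_width": finger opening in m; "grasp_force": force on a finger pad.
Only numpy, scipy, OpenCV 4.12 (cv2) and the standard library are available. Lean on these libraries where they do the work, as an engineer would, in place of code of your own. Each camera call takes 0.05 s, during which the arm holds its last target. There are 200 camera calls.

## Working session

There is one attempt and no reset: what is moved stays moved. The work goes in short steps, Python scripts to look and compute and a tool call to move; the robot and the scene stay as the last step left them, time stands still between calls to the robot, and variables do not carry over. Pictures are saved under pics/ and viewed, at most 10 in all, crops included, and the job is handed in when it is done.

Besides the shell and the picture viewer there is one more tool, called as name([rows], argument=value, ...), one row to a line, values as JSON. step_arm: Moves the arm, as the interface text tells. Its arguments: {"type":"object","properties":{"plan":{"type":"array","items":{"type":"array","items":{"type":"array","items":{"type":"number"}}}},"gripper":{"type":"number"},"newtons":{"type":"number"}},"required":["plan"]}

```bash
mkdir -p pics
cat > h.py <<'E'
import numpy as np, cv2
from bench import r
def snap(n,f):
    s=r.snapshot(n); cv2.imwrite(f'pics/{f}.png',s['color'][:,:,::-1]); np.savez(f'pics/{f}.npz',K=s['intrinsics'],k1=s['k1'],T=s['world_from_camera'])
def w(f,u,v,z):
    d=np.load(f'pics/{f}.npz'); K=d['K']; D=np.array([float(d['k1']),0,0,0])
    p=cv2.undistortPoints(np.array([[[u,v]]],float),K,D)[0,0]
    T=d['T']; q=T[:3,:3]@np.array([p[0],-p[1],-1]); o=T[:3,3]
    return o+q*(z-o[2])/q[2]
E
python3 - <<'E'
from h import *
snap('top','t1'); snap('side','s1')
s=r.get_state(); print(s)
E
```

```text
{'clock': 0.1, 'joint_pos': array([ 1.21077124,  0.41183116, -0.0127244 ,  1.59691587,  0.00561999,
        1.13431335, -0.08220533]), 'joint_vel': array([-7.70021510e-06, -2.20541521e-03,  2.31631575e-04, -1.94521237e-03,
       -9.63396864e-04, -3.77409009e-04, -2.05220071e-04]), 'tau': array([ 3.26634123e-03, -5.89098465e+01,  6.44160546e-01, -2.91709685e+01,
       -5.36770723e-02,  1.44940420e-02,  7.57762518e-05]), 'tcp_pos': array([ 0.17965132, -0.5981645 ,  0.22190432]), 'tool_rot': array([-3.10681929e+00, -4.56629741e-01,  5.02919407e-04]), 'ft_force': array([-1.06239868,  0.38299895, -0.71875441]), 'torque': array([-0.03863964,  0.00832663, -0.02812879]), 'grasp_force': 0.0, 'gripper_width': 0.0878445342553039}
```

View pics/t1.png

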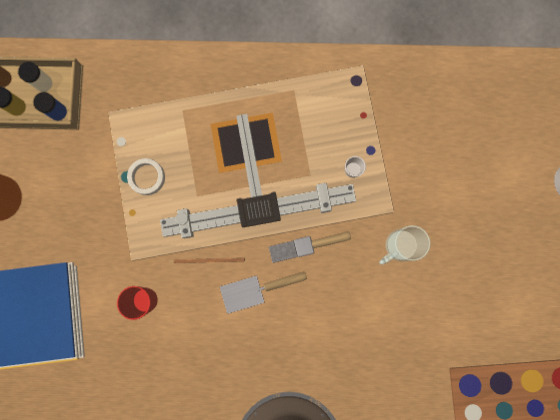

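View pics/s1.png

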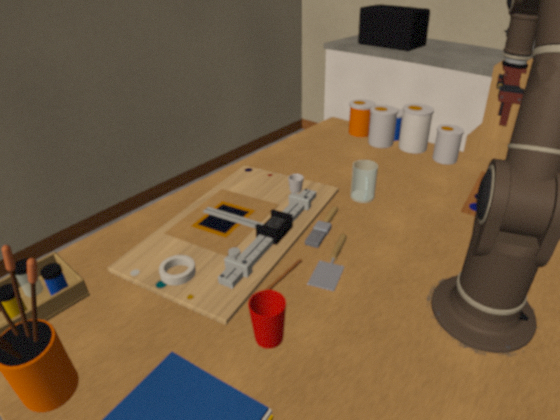

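The top view shows the slider at about (259,210), stops at about (184,222) and (324,198). In the side view, the stop near (235,258) may carry the disc. I'll enlarge to check.

Run:
```python
from h import *
a=cv2.imread('pics/t1.png')[170:250,150:370]; b=cv2.imread('pics/s1.png')[180:290,210:330]
a=cv2.resize(a,None,fx=3.6,fy=3.6,interpolation=2); b=cv2.resize(b,None,fx=2.7,fy=2.7,interpolation=2)
c=np.zeros((590,800,3),np.uint8); c[:a.shape[0],:a.shape[1]]=a; c[290:290+b.shape[0],:b.shape[1]]=b
cv2.imwrite('pics/c1.png',c)
for n,u,v,z in [('slider',259,210,.055),('L',184,222,.051),('R',324,198,.051),('tape',145,176,.03),('pot',355,166,.04),('cup',135,302,.05),('jar',403,245,.05),('railL',163,228,.035),('railR',354,194,.035),('brushhead',290,250,0),('scr',240,295,0)]: print(n,w('t1',u,v,z).round(3))
```

```text
slider [0.529 0.08  0.055]
L [0.498 0.249 0.051]
R [ 0.56  -0.066  0.051]
tape [0.605 0.348 0.03 ]
pot [ 0.637 -0.137  0.04 ]
cup [0.317 0.351 0.05 ]
jar [ 0.458 -0.244  0.05 ]
railL [0.484 0.3   0.035]
railR [ 0.572 -0.136  0.035]
brushhead [0.442 0.008 0.   ]
scr [0.335 0.121 0.   ]
```

View pics/c1.png

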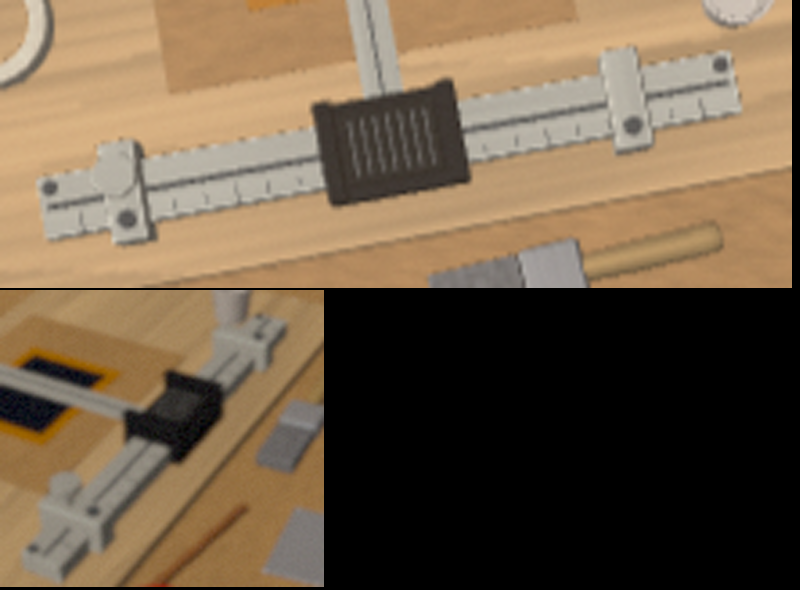

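The disc sits on the left (+y) stop, at crop (115,170), so that is the marked one. The slider's walls centre on crop (392,142) and the stop block on crop (126,192).

Run:
```python
from h import *
f=lambda x,y:(150+x/3.6,170+y/3.6)
s=w('t1',*f(392,142),.06); L=w('t1',*f(126,192),.051);R=w('t1',*f(627,100),.051)
print(s,L,R); d=(L-R)[:2]; print(np.degrees(np.arctan2(d[1],d[0])), np.hypot(*(L-s)[:2])-.057, (s-r.get_state()['tcp_pos'])*1000)
for c in [(315,103),(450,82),(470,180),(333,205)]: print(w('t1',*f(*c),.06).round(3))
```

```text
[0.52922006 0.08020907 0.06      ] [0.49485152 0.24668279 0.051     ] [ 0.56009695 -0.06634604  0.051     ]
101.773741677484 0.11298439767620702 [ 349.56873463  678.373571   -161.90431795]
[0.553 0.129 0.06 ]
[0.568 0.045 0.06 ]
[0.507 0.031 0.06 ]
[0.489 0.116 0.06 ]
```

step_arm([
  [[40, 30, 0, -0.093], [40, 30, 0, 0], [30, 40, 0, 0], [20, 40, 0, 0], [20, 40, 0, 0], [20, 40, 0, 0], [20, 40, 0, 0], [20, 40, 0, 0], [20, 40, 0, 0], [20, 40, 0, 0], [20, 40, 0, 0], [20, 40, 0, 0]],
], gripper=1, newtons=20)

```text
clock: 1.3
tcp_pos: [0.4701, -0.1369, 0.2226]
tool_rot: [3.126, 0.311, -0.0]
ft_force: [0.5, -0.5, -0.2]
gripper_width: 0.0006
grasp_force: 0.0
```

step_arm([
  [[10, 40, 0, 0], [10, 40, 0, 0], [10, 40, 0, 0], [10, 40, 0, 0], [10, 36, -20, 0], [8, 30, -30, 0], [0, 0, -40, 0], [0, 0, -40, 0], [0, 0, 0, 0]],
])

```text
clock: 2.2
tcp_pos: [0.524, 0.0867, 0.0879]
tool_rot: [3.125, 0.313, -0.015]
ft_force: [-0.0, 0.6, -0.5]
gripper_width: 0.0002
grasp_force: 0.0
```

Run:
```python
from h import *
snap('top','t2'); snap('side','s2')
a=cv2.imread('pics/t2.png')[170:250,150:370]; b=cv2.imread('pics/s2.png')[170:290,200:340]
a=cv2.resize(a,None,fx=3.6,fy=3.6); b=cv2.resize(b,None,fx=2.5,fy=2.5)
c=np.zeros((590,800,3),np.uint8); c[:a.shape[0],:a.shape[1]]=a; c[288:288+b.shape[0],:b.shape[1]]=b
cv2.imwrite('pics/c2.png',c)
```

```text
(no output)
```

View pics/c2.png

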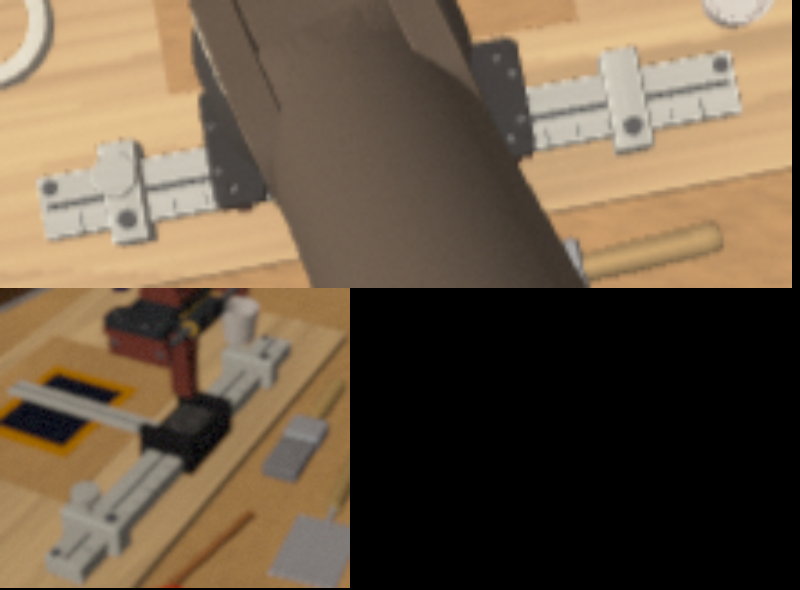

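The fingertips hang over the slider's trough, with tips at crop (185,395), and the body is clear of the stop. Going down.

step_arm([
  [[3, 0, -15, 0], [0, 0, -12, 0], [0, 0, -5, 0], [0, 0, -4, 0], [0, 0, -2, 0], [0, 0, 0, 0]],
])

```text
clock: 2.9
tcp_pos: [0.5307, 0.0874, 0.0546]
tool_rot: [3.126, 0.312, -0.0]
ft_force: [-0.2, 0.3, 0.1]
gripper_width: 0.0002
grasp_force: 0.0
```

step_arm([
  [[0, 0, -2, 0], [0, 0, -2, 0], [0, 0, -2, 0], [0, 0, 0, 0]],
])

```text
clock: 3.3
tcp_pos: [0.531, 0.0875, 0.0492]
tool_rot: [3.126, 0.312, 0.001]
ft_force: [-2.0, -1.3, 10.3]
gripper_width: 0.0006
grasp_force: 4.8
```

step_arm([
  [[0, 0, -2, 0], [0, 0, -2, 0], [0, 0, 0, 0], [0, 0, 0, 0]],
])

```text
clock: 3.7
tcp_pos: [0.531, 0.0875, 0.0456]
tool_rot: [3.126, 0.312, 0.001]
ft_force: [-2.7, -1.6, 11.8]
gripper_width: 0.0006
grasp_force: 5.7
```

step_arm([
  [[0, 0, -2, 0], [0, 0, -2, 0], [0, 0, 0, 0], [0, 0, 0, 0]],
])

```text
clock: 4.1
tcp_pos: [0.5313, 0.0876, 0.0431]
tool_rot: [3.125, 0.312, 0.002]
ft_force: [-8.2, -1.6, 27.0]
gripper_width: 0.0005
grasp_force: 13.4
```

step_arm([
  [[-1, 2, 0.5, 0], [-1, 4, 0, 0], [-1.2, 6, 0, 0], [-1.2, 6, 0, 0], [-1.2, 6, 0, 0], [-1.2, 6, 0, 0], [-1.2, 6, 0, 0], [-1.2, 6, 0, 0], [0, 0, 0, 0]],
])

```text
clock: 5.0
tcp_pos: [0.5221, 0.1307, 0.0432]
tool_rot: [-3.126, -0.313, -0.003]
ft_force: [-5.7, 0.1, 19.6]
gripper_width: 0.0003
grasp_force: 10.3
```

step_arm([
  [[-1.5, 6, 0, 0], [-1.4, 6, 0, 0], [-1.2, 6, 0, 0], [-1.2, 6, 0, 0], [-1.2, 6, 0, 0], [-1.2, 6, 0, 0], [-1.2, 6, 0, 0], [-1.2, 6, 0, 0], [-1.2, 6, 0, 0], [-1, 4, 0, 0], [0, 0, 0, 0]],
])

```text
clock: 6.1
tcp_pos: [0.5099, 0.1888, 0.0432]
tool_rot: [-3.125, -0.313, -0.004]
ft_force: [-4.8, 0.4, 20.1]
gripper_width: 0.0003
grasp_force: 9.8
```

step_arm([
  [[-0.6, 3, 0, 0], [-0.6, 3, 0, 0], [-0.6, 3, 0, 0], [-0.4, 2, 0, 0], [-0.4, 2, 0, 0], [0, 0, 0, 0]],
])

```text
clock: 6.7
tcp_pos: [0.5077, 0.1994, 0.0432]
tool_rot: [3.124, 0.31, 0.003]
ft_force: [-4.8, -5.6, 21.1]
gripper_width: 0.0
grasp_force: 10.7
```

step_arm([
  [[-0.4, 2, 0, 0], [-0.4, 2, 0, 0], [-0.4, 2, 0, 0], [0, 0, 0, 0]],
])

```text
clock: 7.1
tcp_pos: [0.5075, 0.2012, 0.0431]
tool_rot: [3.12, 0.305, 0.003]
ft_force: [-1.3, -16.1, 25.3]
gripper_width: 0.0005
grasp_force: 11.8
```

Run:
```python
from h import *
snap('top','t3'); snap('side','s3')
a=cv2.imread('pics/t3.png')[170:250,150:370]; b=cv2.imread('pics/s3.png')[170:290,200:340]
a=cv2.resize(a,None,fx=3.6,fy=3.6); b=cv2.resize(b,None,fx=2.5,fy=2.5)
c=np.zeros((590,800,3),np.uint8); c[:a.shape[0],:a.shape[1]]=a; c[288:288+b.shape[0],:b.shape[1]]=b
cv2.imwrite('pics/c3.png',c)
```

```text
(no output)
```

View pics/c3.png

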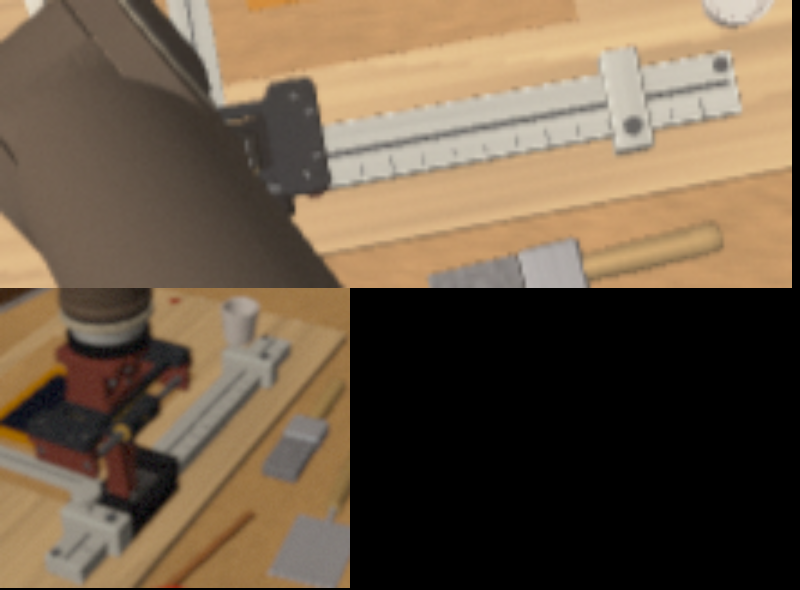

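The slider sits against the disc stop (crop (95,510)), and the 16 N sideways reaction confirms contact. I'll lift straight up, keeping the slight push.

step_arm([
  [[0, 0, 2, 0], [0, 0, 2, 0], [0, 0, 2, 0], [0, 0, 2, 0], [0, 0, 4, 0], [0, 0, 10, 0], [0, 0, 20, 0], [0, 0, 30, 0], [0, 0, 40, 0], [0, 0, 40, 0]],
])

```text
clock: 8.2
tcp_pos: [0.5048, 0.2068, 0.1948]
tool_rot: [-3.126, -0.313, 0.001]
ft_force: [1.0, 0.4, 0.3]
gripper_width: 0.0002
grasp_force: 0.0
```

step_arm([
  [[0, -40, 0, 0], [0, -50, 0, 0], [0, -50, 0, 0], [0, -50, 0, 0], [0, -50, 0, 0], [0, -50, 0, 0], [0, -50, 0, 0], [0, -40, 0, 0], [0, 0, 0, 0]],
])

```text
clock: 9.1
tcp_pos: [0.5045, -0.1798, 0.1934]
tool_rot: [3.125, 0.299, -0.001]
ft_force: [-0.3, 0.5, -0.0]
gripper_width: 0.0007
grasp_force: 0.0
```

Run:
```python
from h import *
snap('top','t4')
a=cv2.imread('pics/t4.png'); b=cv2.resize(a[180:250,150:290],None,fx=4,fy=4)
c=np.zeros((590,800,3),np.uint8); c[:280,:560]=b; c[285:585,:400]=cv2.resize(a,(400,300)); cv2.imwrite('pics/c4.png',c)
```

```text
(no output)
```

View pics/c4.png

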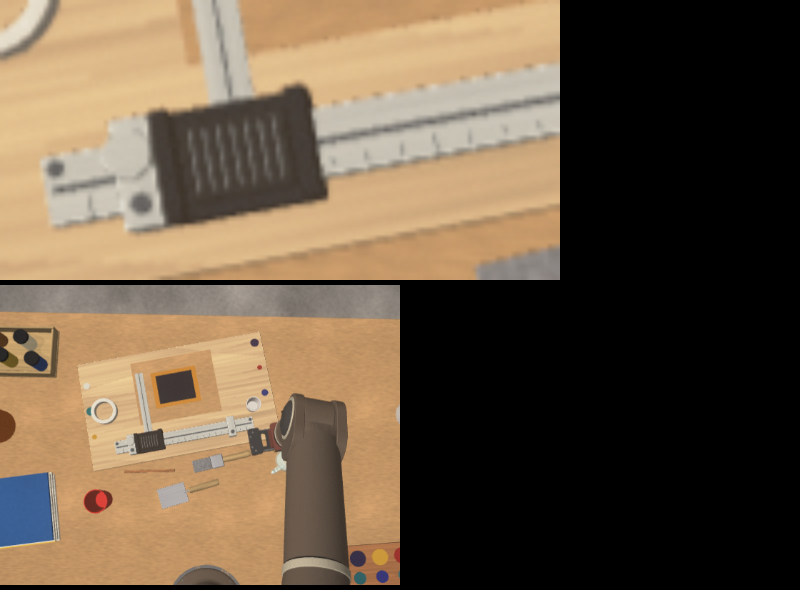

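The slider sits flush against the disc stop (crop (155,165)) and the loose things in view are where they were.

```bash
python3 -c "
from bench import r
print(r.finish_job())"
```

```text
the job is handed in; nothing more can be done
None
```

The slider is up against the marked stop (the one with the pin and disc) with the pad released; the last camera view shows it flush and the loose things in view undisturbed, and the job is handed in, though no verdict came back.

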